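# Switch the coupled hydraulic clamping valve on by one position

### The arm

A 6-joint arm with a two-finger parallel gripper is mounted at the origin on the work surface; the furniture and walls round the work are solid. World frame = base frame: x ahead of the robot, y to its left, z up, the work surface at z = 0. Lengths are in m, angles in degrees, forces in N, time in s.
With the tool pointing down it reaches from about 0.325 to 0.85 m from the base axis. Payload 15.5 kg.
Tool frame: the origin (TCP) lies midway between the tips of the shut fingers; the grasp point (between the pads) lies 19 mm behind it; y points along the fingers, x is the direction in which the jaws open and shut, and the axes are right-handed (so a half turn about y gives the same grasp; the last joint's range is limited). The gripper opens to 91 mm and grips with 3 to 60 N. Pads are 32 mm wide; open, the fingers measure 118 mm over their backs; the gripper's body (76 mm by 178 mm) begins 60 mm behind the grasp point.
Start: joints at [-51.194, 28.281, 77.091, -0, 74.628, -5.472], TCP at [0.436, -0.447, 0.214] pointing down, gripper open.
Joint ranges: [-166.48, 166.48], [-47.26, 123.95], [12.59, 153.08], [-70.14, 250.14], [6.76, 159.57], [-176.63, 176.63]. Speed limits (degrees/s): [108.29, 108.29, 147.25, 172.46, 172.46, 172.46].

### API

Orientations are given as a 3x3 rotation matrix whose columns are the frame's x, y, z axes.
In Python, from bench import ctrl gives the robot as it stands. The module is installed in compiled form; this text tells all that it offers. Calls block until the motion is done:
- ctrl.goto(position, orientation): joint-space move of the TCP to a pose.
- ctrl.move_l(position, vel=0.15, ori=None, contact_N=None): straight line of the TCP; ori=None keeps the orientation; vel is the mean speed in m/s. With contact_N (N) it stops when the force on the tool has changed by that much, and returns True; else False.
- ctrl.movej(angles): joint-space move.
- ctrl.command_gripper(opening): opening from 0.0 (shut) to 1.0 (fully open); the grip force is fixed at half the most; returns when the fingers have stopped.
- ctrl.sleep(seconds).
- ctrl.ik(position, orientation): joint angles nearest the present ones, or None.
- ctrl.read_camera(name): name is "scene" or "side" or "wrist"; returns the picture (480x640x3 uint8, blue, green, red); there is no depth.
- ctrl.camera_params(name): a dict with "fx", "fy", "cx", "cy" (pixels), "pose" (4x4, takes a point from camera to world coordinates); the wrist camera has in their place "T_tool_cam" (4x4, takes a point from camera to tool coordinates, whose origin is the TCP and whose axes are the tool frame's). Camera axes: x right, y up, looking along -z (the intrinsics and any distortion apply to the point x, -y, -z); pixel columns grow to the right and rows downward; lengths in m; the calibration is good to about 2 mm. A picture is of the moment at which its call begins: read the wrist's pose just before it. camera_params takes no time and is no camera call.
A pose or a line that the arm cannot do raises ctrl.MotionError and nothing moves.
- ctrl.sign_off(): hands the job in, once; it reports no verdict.
Readings, each from a call of its own:
- ctrl.current_t(): time.
- ctrl.current_q(): joint angles.
- ctrl.current_dq(): joint speeds.
- ctrl.current_effort(): joint torques, N m.
- ctrl.current_tool_pos(): TCP position.
- ctrl.current_eef_rot(): TCP orientation.
- ctrl.current_contact_force(): force on the tool from outside, world axes, zero at the start.
- ctrl.current_wrist_torque(): the same for the moment, N m.
- ctrl.current_grip_width(): opening from 0.0 (shut) to 1.0 (fully open).
Only numpy, scipy, OpenCV 4.12 (cv2) and the standard library are available. Lean on these libraries where they do the work, as an engineer would, in place of code of your own. Each camera call takes 0.05 s, during which the arm holds its last target.

### The job

Two hydraulic clamping valves are bolted to the bench; only one of them is in service, with a quick coupler screwed into its side. On that valve push the black selector knob in against its spring, turn it clockwise (seen from above) by one position, so that its pointer goes from the single pin mark to the pair of pin marks, and let it spring fully out again there. Leave the selector of the other valve, the one with a blanking plug, as it is.

Things in the scene. Friction and masses are not known exactly. Their poses are not given: they have to be found in the camera images.
- selector_grip (a point): Grip of the black knob on the valve with the coupler: a bar 60 x 16 mm, 26 high, on a disc 68 across, 7 thick. Point on the turning axis, 11 mm below the bar's top, 15 above the disc's top, 100 above the bench while the knob is out. Turns with the knob: x along the bar, z up, pointed end at -x. Pinch across the 16 mm from above; the rest of the valve is lower than the disc, its foot 136 mm square.
- selector_turn (a joint): Turn of that knob, rad, growing clockwise from above. 0: pointer at the single pin on the block's top (starts within 0.1 of it); 1.047: at the pair of pins; 2.094: at three pins. While out it is locked at each, with 0.18 play either way. Pushed in, it turns freely (0.04 N m) from -0.16 to 2.25; let go between two positions it stays in, unlocked.
- selector_push (a joint): How far that knob is pushed in (down), m: 0 fully out, 0.010 fully in at the stop; from about 0.0065 on it can be turned. Its spring takes 4 N at first, 8 N fully in, and lifts the knob fully out at a position. This valve: aluminium block 104 mm square, top 45 mm above the bench; the silver coupler, 25 mm thick, stands out level 65 mm from its left (+y) side.
- idle_pointer (a point): Pointed end of the knob on the other, equal valve, to be left alone: it has a round blanking plug in its left side and no coupler. The point is 28 mm from that knob's axis, which lies at (0.028, 0, 0) in this frame, z up, and 100 mm above the bench. The valves stand side by side, at least 240 mm apart between axes; either may be the left one.

How it is judged (in metres and radians):
On the way, in this order (a step that is already met when the one before it is completed fails the run):
1. the selector knob of the coupled valve is pushed in (more than 5 mm) (value of joint selector_push above 0.005 m), for 0.05 s.
2. the knob is turned clockwise to the pair of pins (value of joint selector_turn between 0.84 and 1.26 rad), for 0.05 s.
At the end, for the whole second after the job is handed in: The selector of the coupled valve stands at the pair of pins (60 degrees clockwise of the single pin, within 12 degrees), has sprung out to within 2 mm and is at rest; the other valve's selector is where it was (pointer tip within 8 mm) (all of step 2 and value of joint selector_push below 0.002 m and velocity of joint selector_turn between -0.05 and 0.05 rad/s and distance of idle_pointer from where it was at the start of the episode below 0.008 m); the robot touches nothing.
It fails at once if the selector of the other valve is pushed in or turned (pointer tip moves more than 8 mm) (distance of idle_pointer from where it was at the start of the episode above 0.008 m).
It also fails if it takes over 32 s, if anything falls off the work surface, if the arm or the gripper's body presses on something with over 40 N, if the wrist force passes 120 N, or if a joint passes its speed limit or range.

## Working session

There is one attempt and no reset: what is moved stays moved. The work goes in short steps, each a Python script; the robot and the scene stay as the last script left them, time stands still between calls to the robot, and variables do not carry over. Pictures are saved under pics/ and viewed, and the job is handed in when it is done.

```bash
mkdir -p pics
python3 - <<'E'
from bench import ctrl
import cv2,numpy as np
for n in ["scene","side","wrist"]:
    if n=="wrist": print(ctrl.current_tool_pos(),ctrl.current_eef_rot())
    im=ctrl.read_camera(n); cv2.imwrite(f"pics/{n}0.png",im)
    print(n,ctrl.camera_params(n))
print(ctrl.current_t(),ctrl.current_q())
E
```

```text
scene {'fx': 528.2686311176968, 'fy': 528.2686311176968, 'cx': 326.01210319701056, 'cy': 242.30179528014955, 'pose': array([[ 0.73643569,  0.30432152, -0.60419441, -0.03636293],
       [-0.67642284,  0.3171051 , -0.66475296, -0.65570304],
       [-0.0107055 ,  0.8982387 ,  0.43937754,  0.52523108],
       [ 0.        ,  0.        ,  0.        ,  1.        ]])}
side {'fx': 561.8061316128365, 'fy': 561.8061316128365, 'cx': 322.37368289102625, 'cy': 231.6227666984215, 'pose': array([[ 0.90179089,  0.18331395, -0.39136834,  0.16498395],
       [-0.43207149,  0.36283134, -0.82563166, -0.78514376],
       [-0.0093491 ,  0.91364622,  0.40640273,  0.50469434],
       [ 0.        ,  0.        ,  0.        ,  1.        ]])}
[ 0.43613939 -0.4471816   0.21339862] [[ 6.98167239e-01 -6.98896257e-04  7.15934367e-01]
 [-7.15933841e-01  8.74950182e-04  6.98167580e-01]
 [-1.11435361e-03 -9.99999373e-01  1.10498072e-04]]
wrist {'fx': 422.30179856744553, 'fy': 422.30179856744553, 'cx': 322.8262858363521, 'cy': 243.77171591980934, 'T_tool_cam': array([[ 9.99999804e-01,  2.53767374e-04,  5.71749190e-04,
         6.01133188e-04],
       [ 4.81591758e-04,  2.70978951e-01, -9.62585153e-01,
        -1.71165480e-01],
       [-3.99204703e-04,  9.62585240e-01,  2.70978776e-01,
         7.68966698e-02],
       [ 0.00000000e+00,  0.00000000e+00,  0.00000000e+00,
         1.00000000e+00]])}
0.15 [-5.11932630e+01  2.83071404e+01  7.71170044e+01  9.28329453e-04
  7.46273054e+01 -5.47302227e+00]
```

View pics/scene0.png

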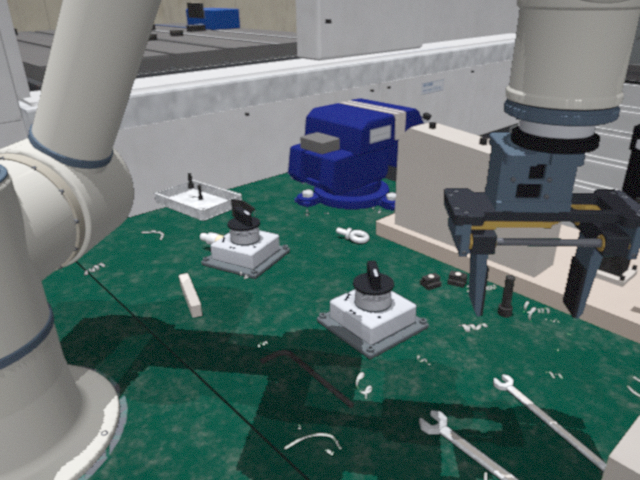

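View pics/side0.png

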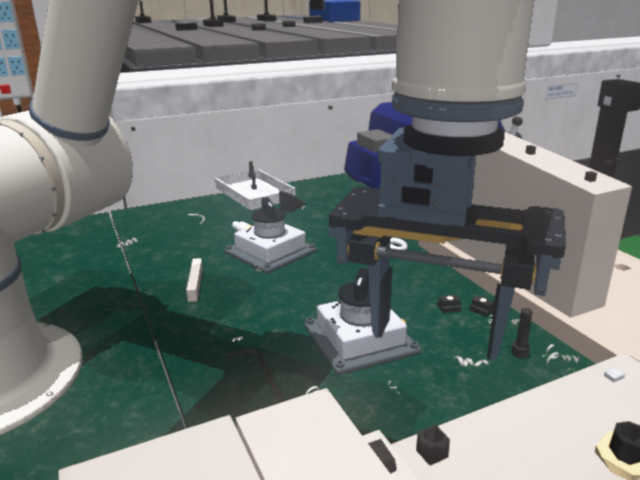

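View pics/wrist0.png

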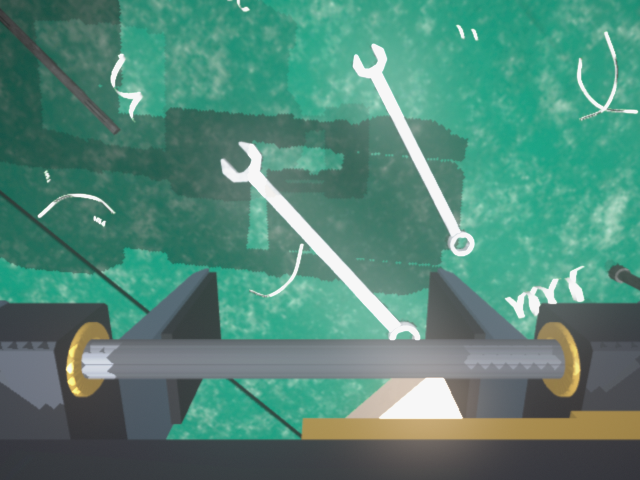

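The far (left) valve seems to have the silver coupler, at scene px (212,240); the near valve is at (373,300). I'll enlarge both to check.

Run:
```python
import cv2
a=cv2.imread("pics/scene0.png");b=cv2.imread("pics/side0.png")
cv2.imwrite("pics/c1.png",cv2.resize(a[190:285,190:310],None,fx=6,fy=6,interpolation=cv2.INTER_CUBIC))
cv2.imwrite("pics/c2.png",cv2.resize(a[255:360,310:440],None,fx=5,fy=5,interpolation=cv2.INTER_CUBIC))
cv2.imwrite("pics/c3.png",cv2.resize(b[185:280,215:335],None,fx=6,fy=6,interpolation=cv2.INTER_CUBIC))
```

```text
(no output)
```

View pics/c1.png

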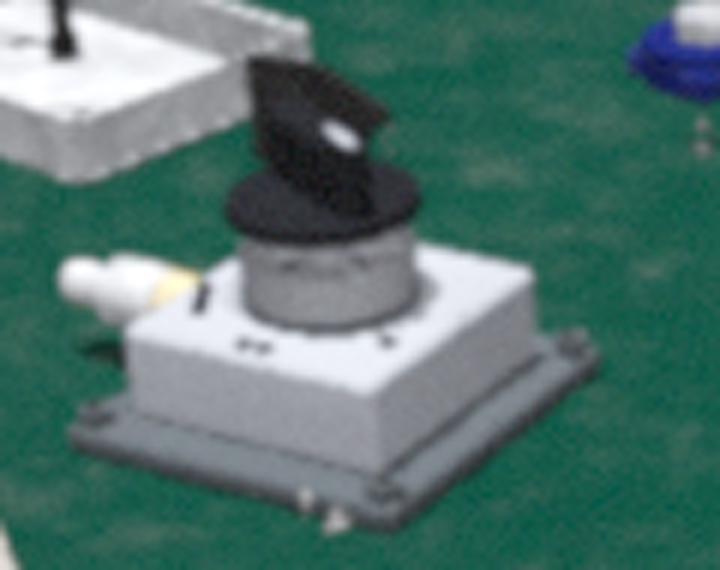

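View pics/c2.png

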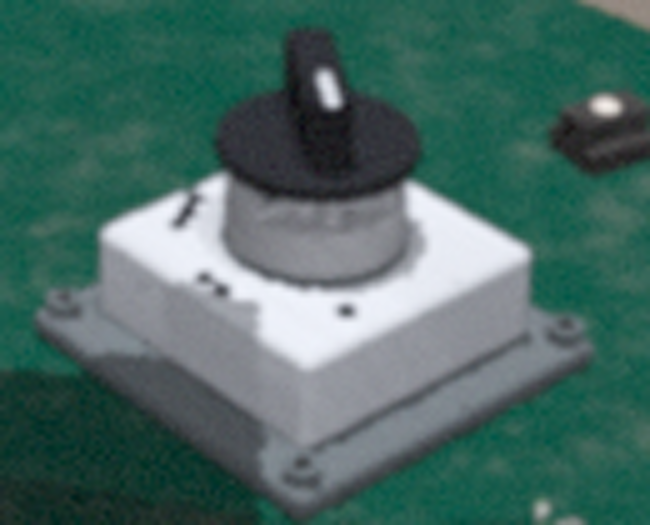

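View pics/c3.png

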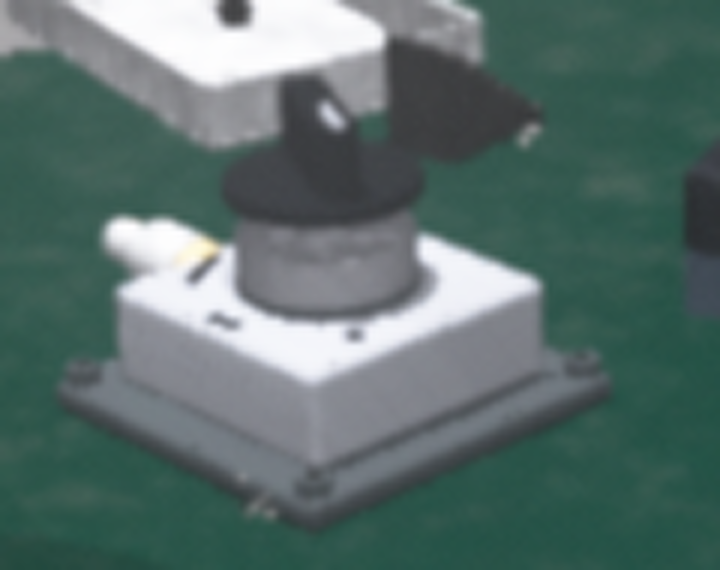

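```bash
cat > h.py <<'E'
import numpy as np
from bench import ctrl
def ray(par,pose,uv):
    d=np.array([(uv[0]-par['cx'])/par['fx'],-(uv[1]-par['cy'])/par['fy'],-1.0])
    return pose[:3,3],pose[:3,:3]@d
def wpose(pos,R):
    T=np.eye(4);T[:3,:3]=R;T[:3,3]=pos
    return T@ctrl.camera_params("wrist")['T_tool_cam']
def atz(name,uv,z,pose=None):
    p=ctrl.camera_params(name); pose=p['pose'] if pose is None else pose
    o,d=ray(p,pose,uv); return o+d*(z-o[2])/d[2]
def tri(rays):
    A=np.zeros((3,3));b=np.zeros(3)
    for o,d in rays:
        d=d/np.linalg.norm(d);M=np.eye(3)-np.outer(d,d);A+=M;b+=M@o
    return np.linalg.solve(A,b)
E
python3 - <<'E'
from h import *
np.set_printoptions(precision=4,suppress=True)
for n,c,ox,oy,s in [("scene",dict(front=(375,390),right=(537,270),left=(128,335),pin=(388,340)),190,190,6),("side",dict(front=(315,382),left=(117,290),right=(543,287),pin=(355,333)),215,185,6),("scene",dict(front=(305,370),left=(100,235),right=(530,260),pin=(346,310)),310,255,5)]:
    P={k:atz(n,(v[0]/s+ox,v[1]/s+oy),0.045) for k,v in c.items()}
    print(n,P,'ctr',(P['left']+P['right'])/2,np.linalg.norm(P['left']-P['front']),np.linalg.norm(P['right']-P['front']))
d=[("scene",(322/6+190,205/6+190)),("side",(322/6+215,180/6+185)),]
for n,uv in d: print('disc',atz(n,uv,.085))
# bar wedge object
ps,pd=ctrl.camera_params("scene"),ctrl.camera_params("side")
X=tri([ray(ps,ps['pose'],(385/6+190,120/6+190)),ray(pd,pd['pose'],(540/6+215,115/6+185))]);print('wedge tip',X)
X=tri([ray(ps,ps['pose'],(250/6+190,57/6+190)),ray(pd,pd['pose'],(390/6+215,35/6+185))]);print('wedge top',X)
E
```

```text
scene {'front': array([0.4804, 0.1295, 0.045 ]), 'right': array([0.5764, 0.1657, 0.045 ]), 'left': array([0.443 , 0.2217, 0.045 ]), 'pin': array([0.5052, 0.1568, 0.045 ])} ctr [0.5097 0.1937 0.045 ] 0.09946953021342543 0.10261003677050902
side {'front': array([0.4809, 0.1241, 0.045 ]), 'left': array([0.4466, 0.2207, 0.045 ]), 'right': array([0.5749, 0.1586, 0.045 ]), 'pin': array([0.5054, 0.1527, 0.045 ])} ctr [0.5107 0.1897 0.045 ] 0.10253079030641872 0.10012621239296207
scene {'front': array([ 0.4678, -0.2021,  0.045 ]), 'left': array([ 0.4744, -0.1019,  0.045 ]), 'right': array([ 0.5669, -0.2108,  0.045 ]), 'pin': array([ 0.5013, -0.1887,  0.045 ])} ctr [ 0.5206 -0.1564  0.045 ] 0.1004021378709209 0.09945316306494126
disc [0.5045 0.1894 0.085 ]
disc [0.5094 0.1881 0.085 ]
wedge tip [ 0.6899  0.4227 -0.0059]
wedge top [0.6244 0.422  0.0412]
```

```bash
cat >> h.py <<'E'
def Rz(deg):
    a=np.radians(deg);c,s=np.cos(a),np.sin(a)
    return np.array([[c,0,-s],[s,0,c],[0,-1,0]])
E
python3 - <<'E'
from h import *
import cv2
np.set_printoptions(precision=4,suppress=True)
print(ctrl.ik([.51,.19,.24],Rz(-7)))
ctrl.goto([.51,.19,.24],Rz(-7))
ctrl.sleep(.2)
p,R=ctrl.current_tool_pos(),ctrl.current_eef_rot()
np.savez("w1.npz",p=p,R=R)
cv2.imwrite("pics/w1.png",ctrl.read_camera("wrist"))
print(ctrl.current_t(),p,R,ctrl.current_q())
E
```

```text
[14.1458 20.2835 86.4749 -0.     73.2415 21.1458]
2.6917 [0.5102 0.1896 0.2399] [[ 0.9924 -0.0001  0.1227]
 [-0.1227 -0.0001  0.9924]
 [-0.0001 -1.     -0.0001]] [14.1051 20.2905 86.4728 -0.0024 73.24   21.1423]
```

View pics/w1.png

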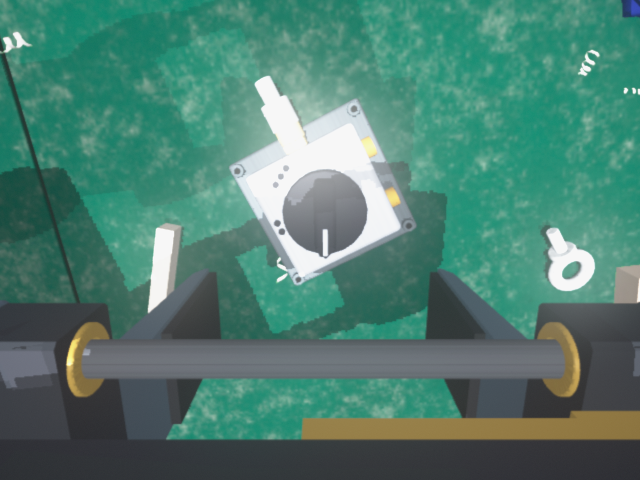

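The wrist view shows the coupler at (280,110), the disc centred near (325,212), and the white pointer stripe at about (325,243), pointing almost straight down. Next is a closer crop.

Run:
```python
import cv2
a=cv2.imread("pics/w1.png")[150:300,230:420]
a=cv2.convertScaleAbs(a,alpha=1.6,beta=0)
cv2.imwrite("pics/w1c.png",cv2.resize(a,None,fx=4,fy=4,interpolation=cv2.INTER_CUBIC))
```

```text
(no output)
```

View pics/w1c.png

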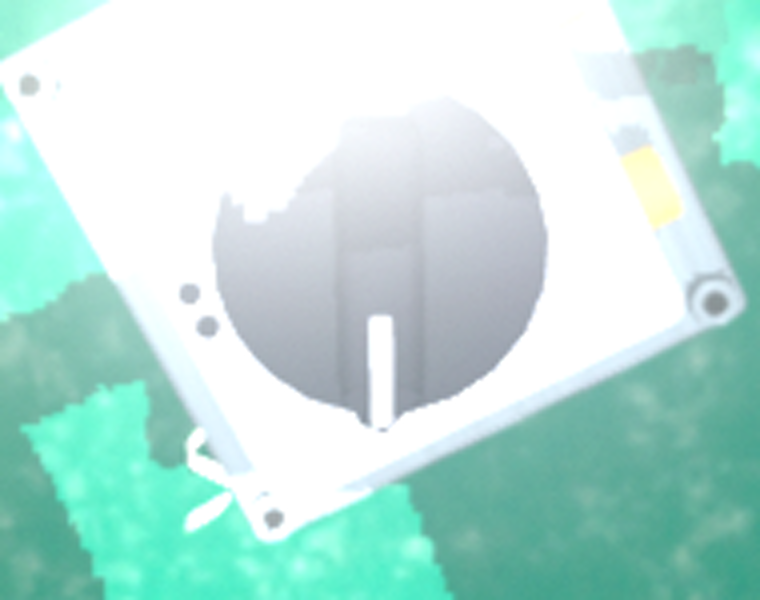

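Run:
```python
from h import *
np.set_printoptions(precision=4,suppress=True)
d=np.load("w1.npz");W=wpose(d['p'],d['R'])
f=lambda u,v:(u/4+230,v/4+150)
print('disc',atz("wrist",f(380,254),.085,W))
L=atz("wrist",f(213,248),.085,W);r=atz("wrist",f(547,248),.085,W);T=atz("wrist",f(440,97),.085,W);print(np.linalg.norm(L-r))
from scipy.optimize import least_squares
pts=np.array([atz("wrist",f(*q),.085,W)[:2] for q in [(213,248),(547,248),(440,97),(222,300),(260,358),(300,392),(470,388),(520,335),(543,285),(500,128),(535,185)]])
s=least_squares(lambda x:np.hypot(*(pts-x[:2]).T)-x[2],[.51,.19,.034]);print(s.x,s.fun)
a=atz("wrist",f(380,316),.111,W);b=atz("wrist",f(381,428),.111,W);print(a,b,np.degrees(np.arctan2(*(a-b)[[1,0]])))
# bar side edges
a=atz("wrist",f(340,250),.111,W);b=atz("wrist",f(415,250),.111,W);print(a,b,np.linalg.norm(a-b),(a+b)/2)
m=(atz("wrist",f(190,293),.045,W)+atz("wrist",f(207,326),.045,W))/2
print('pair',m,np.degrees(np.arctan2(*(m[:2]-s.x[:2])[[1,0]])))
for q in [(28,85),(715,303),(274,518)]: print('foot',atz("wrist",f(*q),.01,W))
```

```text
disc [0.5136 0.1987 0.085 ]
0.06558860191603175
[0.5137 0.1991 0.0328] [ 0.0002 -0.0001 -0.0005  0.0001 -0.0004  0.0001  0.0003 -0.0003 -0.
  0.0006 -0.    ]
[0.5127 0.1925 0.111 ] [0.5103 0.1712 0.111 ] 83.50706099628516
[0.507  0.2056 0.111 ] [0.5205 0.2039 0.111 ] 0.013558144010691976 [0.5137 0.2048 0.111 ]
pair [0.4711 0.183  0.045 ] -159.3379006218428
foot [0.4347 0.2337 0.01  ]
foot [0.5915 0.1613 0.01  ]
foot [0.4771 0.1192 0.01  ]
```

The wrist view gives (0.514, 0.199), but the fixed cameras give about (0.510, 0.191). I'll take a second wrist view turned by about 180°, so the camera's calibration bias cancels.

Run:
```python
from h import *
import cv2
np.set_printoptions(precision=4,suppress=True)
q=ctrl.current_q().copy(); q=np.array(q); q[5]-=174
print(q); ctrl.movej(q)
ctrl.sleep(.2)
p,R=ctrl.current_tool_pos(),ctrl.current_eef_rot()
np.savez("w2.npz",p=p,R=R)
im=ctrl.read_camera("wrist");cv2.imwrite("pics/w2.png",im)
print(ctrl.current_t(),p,R)
W=wpose(p,R);pr=ctrl.camera_params("wrist")
c=np.linalg.inv(W)@np.array([.512,.196,.085,1]);u=pr['cx']+pr['fx']*c[0]/-c[2];v=pr['cy']+pr['fy']*c[1]/c[2]
print(u,v)
x,y=int(u)-95,int(v)-75;print(x,y)
a=im[y:y+150,x:x+190]
cv2.imwrite("pics/w2c.png",cv2.resize(cv2.convertScaleAbs(a,alpha=1.3),None,fx=4,fy=4,interpolation=cv2.INTER_CUBIC))
```

```text
[  14.1051   20.2905   86.4728   -0.0024   73.24   -152.8577]
5.6167 [0.5102 0.1896 0.2399] [[-0.9742 -0.     -0.2258]
 [ 0.2258 -0.0001 -0.9742]
 [ 0.     -1.      0.0001]]
323.13343846407884 233.3829199388081
228 158
```

View pics/w2c.png

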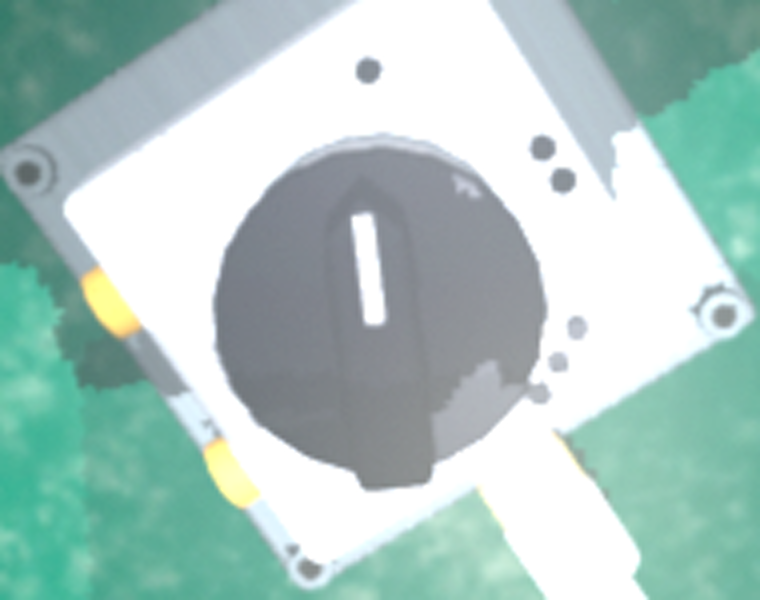

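Run:
```python
from h import *
from scipy.optimize import least_squares
np.set_printoptions(precision=4,suppress=True)
d=np.load("w2.npz");W=wpose(d['p'],d['R'])
g=lambda uv,z:atz("wrist",(uv[0]/4+228,uv[1]/4+158),z,W)
pts=np.array([g(q,.085)[:2] for q in [(213,307),(546,302),(380,148),(460,170),(520,222),(245,210),(300,165),(240,395),(290,447),(470,445),(533,375)]])
s=least_squares(lambda x:np.hypot(*(pts-x[:2]).T)-x[2],[.51,.19,.034]);print(s.x,s.fun)
a=g((375,324),.111);b=g((363,213),.111);dd=a-b;print(a,b,np.degrees(np.arctan2(dd[1],dd[0])))
A,B,C=[g(q,.01) for q in [(27,173),(724,316),(308,568)]]
print('foot',A,B,C)
s1=g((368,70),.045);s2=(g((542,147),.045)+g((563,180),.045))/2
for m in (s1,s2): print(m,np.degrees(np.arctan2(*(m[:2]-s.x[:2])[[1,0]])),np.linalg.norm(m[:2]-s.x[:2]))
```

```text
[0.5128 0.1983 0.0333] [-0.0002 -0.     -0.0001 -0.0004  0.      0.0004  0.0003 -0.0004  0.0002
  0.      0.0002]
[0.5125 0.1935 0.111 ] [0.5099 0.1728 0.111 ] 82.85003283966718
foot [0.5916 0.1644 0.01  ] [0.4349 0.2373 0.01  ] [0.5502 0.279  0.01  ]
[0.5052 0.1552 0.045 ] -99.94463736500639 0.04379306160293548
[0.4706 0.1841 0.045 ] -161.3805306800341 0.04455623421905408
```

Both wrist views now agree: axis (0.513, 0.199), bar at 83°, and single pin to pair from −99.6° to about −160°, which matches the expected 60°. I'll grip from this side.

Run:
```python
from h import *
np.set_printoptions(precision=4,suppress=True)
C=[.5132,.1988]
R=Rz(173.1)
print(ctrl.ik(C+[.14],R),ctrl.ik(C+[.076],Rz(110.2)))
ctrl.goto(C+[.14],R)
print(ctrl.current_t(),ctrl.current_contact_force())
hit=ctrl.move_l(C+[.088],vel=.08,contact_N=6)
print('down',hit,ctrl.current_t(),ctrl.current_tool_pos(),ctrl.current_contact_force())
if not hit:
    ctrl.command_gripper(0.0)
    print('grip',ctrl.current_t(),ctrl.current_grip_width()*91,ctrl.current_tool_pos(),ctrl.current_contact_force(),ctrl.current_wrist_torque())
```

```text
[  14.9581   27.2589   92.7739   -0.       59.9672 -158.1419] [ 14.9581  32.4173  96.126   -0.      51.4566 -95.2419]
6.1 [-0.2912 -0.3148 -0.074 ]
down False 6.9 [0.5136 0.1989 0.0885] [ 0.0941 -0.3024  1.4565]
grip 8.0333 15.59641740719218 [0.5129 0.1989 0.088 ] [-3.7639  2.5872  4.0425] [0.4403 0.6195 0.058 ]
```

Run:
```python
from h import *
np.set_printoptions(precision=4,suppress=True)
C=[.5132,.1988]
hit=ctrl.move_l(C+[.0785],vel=.03,contact_N=30)
print('push',hit,ctrl.current_t(),ctrl.current_tool_pos(),ctrl.current_contact_force(),ctrl.current_grip_width()*91)
```

```text
push False 8.5 [0.5129 0.1988 0.0784] [-4.4405  1.8131  6.6912] 15.975117210897203
```

Run:
```python
from h import *
np.set_printoptions(precision=4,suppress=True)
for y in (155,132,110.2):
    q=np.array(ctrl.current_q()); Rr=ctrl.current_eef_rot(); cur=np.degrees(np.arctan2(Rr[1,0],Rr[0,0]))
    ctrl.movej(ctrl.ik([.5132,.1988,.0785],Rz(y)))
    t=ctrl.current_wrist_torque()
    print(ctrl.current_t(),y,ctrl.current_tool_pos(),ctrl.current_contact_force(),t,ctrl.current_grip_width()*91)
    if abs(t[2])>1: print("STOP");break
```

```text
8.9083 155 [0.5128 0.1989 0.0785] [-5.1787  2.0566  6.7653] [ 0.5107  0.9988 -0.0265] 15.59814666642869
9.3917 132 [0.5127 0.1989 0.0785] [-5.2034  2.5862  7.0801] [ 0.5542  0.9841 -0.016 ] 15.647180652867682
9.8583 110.2 [0.5126 0.1989 0.0785] [-5.7632  3.4159  6.4951] [ 0.6517  1.0605 -0.0262] 15.79569204647351
```

It turned freely at about 0.03 N m. Next I let the knob spring out while still gripped, then open, retreat and look.

Run:
```python
from h import *
import cv2
np.set_printoptions(precision=4,suppress=True)
C=[.5132,.1988]
ctrl.move_l(C+[.0882],vel=.04)
print(ctrl.current_t(),ctrl.current_tool_pos(),ctrl.current_contact_force(),ctrl.current_wrist_torque())
ctrl.command_gripper(0.5)
print(ctrl.current_t(),ctrl.current_contact_force())
ctrl.move_l(C+[.24],vel=.15)
ctrl.sleep(.2)
p,R=ctrl.current_tool_pos(),ctrl.current_eef_rot()
np.savez("w3.npz",p=p,R=R)
im=ctrl.read_camera("wrist");cv2.imwrite("pics/w3.png",im)
cv2.imwrite("pics/w3c.png",cv2.resize(cv2.convertScaleAbs(im[130:300,220:430],alpha=1.3),None,fx=3.5,fy=3.5,interpolation=cv2.INTER_CUBIC))
s=ctrl.read_camera("scene");cv2.imwrite("pics/scene3.png",s)
b=ctrl.read_camera("side");cv2.imwrite("pics/side3.png",b)
x=np.vstack([np.hstack([cv2.imread(f"pics/{n}{k}.png")[y:y+95,x0:x0+120] for k in (0,3)]) for n,y,x0 in (("scene",190,190),("side",185,215))])
cv2.imwrite("pics/cmp3.png",cv2.resize(x,None,fx=3,fy=3,interpolation=cv2.INTER_CUBIC))
print(ctrl.current_t(),p,ctrl.current_contact_force())
```

```text
10.25 [0.5126 0.199  0.0882] [-4.9529  3.9373  3.0533] [ 0.927   1.0084 -0.0803]
10.8833 [ 0.7279  0.0968 -0.3307]
12.3917 [0.5129 0.1987 0.2393] [ 0.8939  0.0855 -0.5316]
```

View pics/w3c.png

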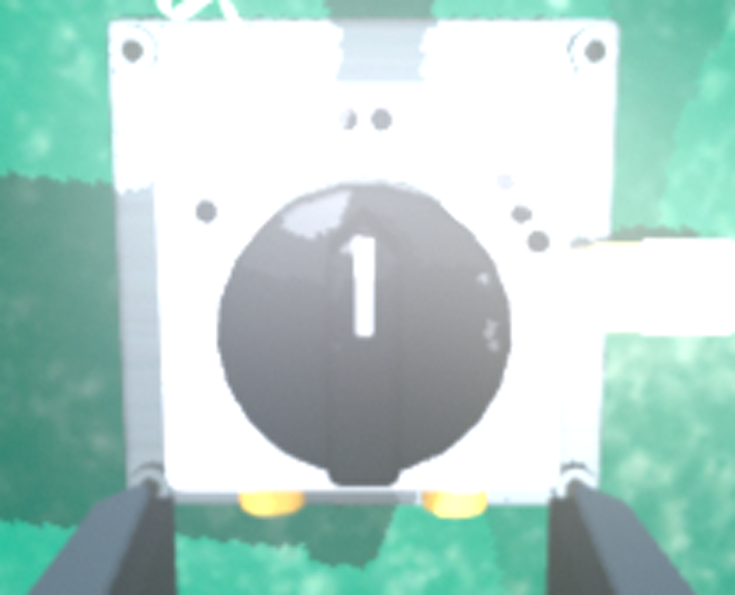

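View pics/cmp3.png

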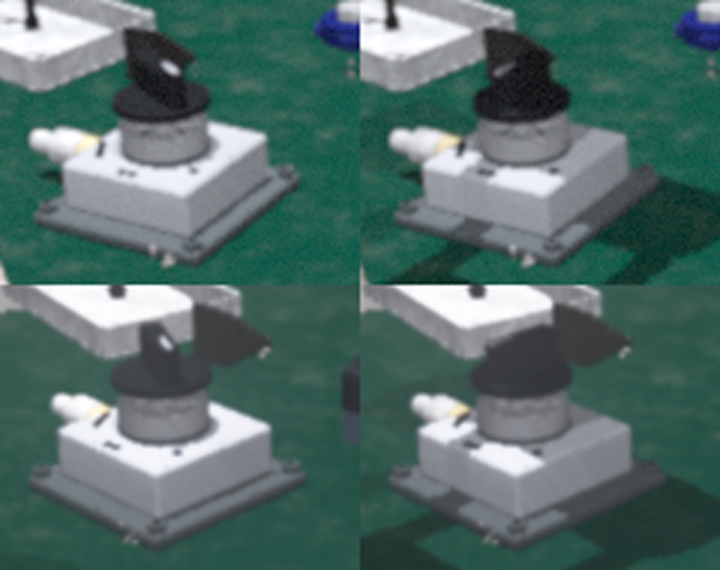

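The pointer stripe, crop (364,285), points at the pair of pins at (365,119). In the scene and side views the disc sits at the same height as before. Its width in the wrist view is 83.7 px against 83.5 px before, so the knob is out. The gripper is 15 cm above the knob and clear of it.

Run:
```python
from h import *
import cv2
a,b=[cv2.imread(f"pics/scene{k}.png")[255:360,310:440] for k in (0,3)]
d=cv2.absdiff(a,b).max(2)[:40]; print('idle knob area diff',d.mean(),(d>60).sum())
f=lambda u,v:(u/3.5+220,v/3.5+130)
z=np.load("w3.npz");W=wpose(z['p'],z['R'])
dd=atz("wrist",f(364,336),.111,W)-atz("wrist",f(365,237),.111,W);print('bar deg',np.degrees(np.arctan2(dd[1],dd[0])))
print(ctrl.current_dq()); ctrl.sign_off()
```

```text
idle knob area diff 5.806923076923077 0
bar deg 19.654577836140497
[ 0.01051808 -0.12650455 -0.14476299  0.1219379   0.02766924 -0.01428024]
the job is handed in; nothing more can be done
```

The selector on the valve with the coupler (the left one) now stands at the pair of pins and has sprung out. I handed the job in at about 12.4 s of the 32 s allowed; sign-off reports no verdict.

**What I did:** I pinched the bar from above, pushed it in about 9.5 mm, turned it about 63° clockwise and let it spring out while still gripped. Then I opened the gripper and backed off to 0.24 m.

**Last checks:**
- **Position:** the bar went from about 83° to 19.7°. The pair of pins calls for about 20°, well inside the 12° allowance.
- **Knob out:** the disc is the same size in the wrist view (83.7 px against 83.5 px) and at the same height in both fixed cameras as before the turn.
- **Turning:** torque stayed around 0.03 N m, so the knob was unlocked while it turned.
- **Other valve:** its knob area in the scene camera shows no change, and the arm did not work near it.
- **Clearance:** the gripper was about 13 cm above the knob with no contact force beyond sensor noise.

**One disagreement:** the fixed cameras put the valve axis about 4 mm off in x and 5–10 mm off in y from the wrist camera. Two opposed wrist views agreed within about 1 mm, so I used those. The grip still showed a sideways force of 4–7 N, consistent with a small centring error.

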